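# Bring the grey screwdriver to a sloping screw

## Robot

A 6-joint arm with a two-finger parallel gripper is mounted at the origin on a cart in front of the work surface, level with it; the furniture and walls round the work are solid. World frame = base frame: x ahead of the robot, y to its left, z up, the work surface at z = 0. Lengths are in m, angles in rad, forces in N, time in s.
With the tool pointing down it reaches from about 0.35 to 0.725 m from the base axis. Payload 4.3 kg.
Tool frame: the origin (TCP) lies where the fingers leave the gripper's body, on its centre line; the fingertips stand 73 mm ahead of it and the grasp point (between the pads) lies grip_depth ahead of it (grip_depth is the distance from the TCP to the grasp point, in m); z points along the fingers, y is the line along which they close (so a half turn about z gives the same grasp; the last joint's range is limited). The gripper opens to 85 mm and grips with 20 to 120 N. Pads are 22 mm wide; open, the fingers measure 114 mm over their backs; the gripper's body (76 mm by 85 mm) begins 54 mm behind the grasp point. The pads swing forward as they close: fully open they stand 13 mm farther back than shut.
Start: joints at [-1.265, 0.377, 0.081, 1.274, 0, 1.46], TCP at [0.232, -0.526, 0.304] pointing down, gripper open.
Joint ranges: [-2.72, 2.72], [-0.84, 1.66], [-1.02, 1.22], [-1.77, 2.12], [-1.37, 1.28], [-3.14, 3.14]. Speed limits (rad/s): [2.57, 2.57, 3.14, 3.14, 3.14, 3.14].

## Interface

Orientations are given as a rotation vector (axis times angle).
In Python, from station import * gives the robot as it stands. The module is installed in compiled form; this text tells all that it offers.
- The arm moves only by the shell command python3 -m crank 'ROWS' [FORCE]. ROWS is JSON, a list of rows, each an object with "travel": the shift along the tool's x, y, z in mm, a list of three; "roll": the turn about the tool's z in rad; "grip": the closure in counts, from 0 (fully open) to 255 (shut). A call has 1 to 8 rows; each row is the pose to reach, as a shift and turn from the pose commanded when the call began, along the tool's axes at that moment; what a row does not reach only later rows make up. A row lasts 1/8 s, in which the tool goes at most 62.5 mm and 10.7 degrees, less where a joint would pass 70% of its speed; a pose out of reach is approached as far as the arm can. A call with a gripper value outside its range is refused whole. The fingers move at their own pace and stop on an object; FORCE is the grip in N (left out, the last holds). Time passes only in rows, so rows that repeat a pose let the fingers close. It gives the time, the measured TCP pose, the force, the opening and the grip force at its end, in the units of the state.
- sense(): the state, without advancing time (a new reading comes with each control period).
- grab_frame(name): name is "scene" or "top" or "wrist"; returns a dict with "frame" (400x640x3 uint8, red, green, blue), "camera_matrix" (3x3 intrinsics, pixels), "view" (4x4, takes a point from world to camera coordinates). Camera axes: x right, y down, z forward; pixel columns grow to the right and rows downward; lengths in m; the calibration is good to about 2 mm. A picture is of the moment at which its call begins. There is no depth.
- finish_job(): hands the job in; it is judged then, once.
The state is a dict: "t": time; "joint_pos": joint angles; "qd": joint speeds; "joint_torque": joint torques, N m; "ee_pos": TCP position; "tcp_rot": TCP orientation; "force": force on the tool from outside, world axes, zero at the start; "torque": the same for the moment, N m; "width": opening from 0.0 (shut) to 1.0 (fully open); "finger_force": force on a finger pad.
Only numpy, scipy, OpenCV 4.12 (cv2) and the standard library are available. Lean on these libraries where they do the work, as an engineer would, in place of code of your own. Each camera call takes 0.05 s, during which the arm holds its last target. There are 200 camera calls.

## Task

Draw the grey screwdriver up out of the bench rack, tilt it until its shaft stands square to the sloping lid of the box on the tilting table, and finish while still holding it up there in the gripper: blade tip centred over the big brass screw in the middle of the lid and about 1 cm clear of it, the screwdriver touching nothing but the fingers and standing still. Leave the other two screwdrivers in the rack and do not disturb the things lying about.

Things in the scene. Friction and masses are not known exactly. Their poses are not given: they have to be found in the camera images.
- screwdriver_grey: the screwdriver to take: grey and black handle, 100 mm long, round, 24 mm thick at z = 10, 30 mm at z = 58 to 90; steel shaft 5.5 mm thick, 100 mm long. Stands loose, blade down, in one of the rack's holes, the handle's shoulder on the rack's top. Origin: on the axis at that shoulder; z axis from blade to handle end (up in the rack). About 100 g, centre of mass at z = +45 mm.
- screwdriver_grey_tip (a point): the end of the grey screwdriver's blade, on its axis, 100 mm from the shoulder; axes as the screwdriver's
- screwdriver_orange: a screwdriver to be left in the rack: orange and black handle 109 mm long and up to 32 mm thick, 100 mm shaft; origin and axes as for the grey one
- screwdriver_red: a screwdriver to be left in the rack: red and black handle 86 mm long and up to 24 mm thick, 75 mm shaft; origin and axes as for the grey one
- tool_rack: fixed bench rack: blue plastic block 50 x 216 x 40 mm between dark steel end plates, its top 115 mm above the bench, open below; three vertical square through holes, 8.5 mm wide, in a row along its y axis, at y = -72, 0, +72 mm. Origin: on the bench under the middle; z up. Which screwdriver stands in which hole varies.
- tilt_table: fixed tilting assembly table: dark steel base 160 x 140 x 12 mm with two aluminium quadrant arcs at its sides, carrying the tilting plate with the terminal box clamped on it. Origin: on the bench under the base's middle; its x axis points level, from the plate's low hinged edge to its raised edge (roughly away from the robot).
- tilt_plate (a joint): slope of the plate and of the box's lid from level, rad (0 = level; starts between 0.45 and 0.66); stiff, it stays where it is. The hinge lies along the table's y axis, 65 mm before the table's origin and 27 mm above the bench.
- screw (a point): centre of the top of the brass slotted screw head, 16 mm across, in the middle of the grey lid (82 x 72 mm) of the terminal box; the head's top stands 10 mm over the lid. z axis: the lid's outward normal, tilted from vertical by the slope toward the table's -x side; x axis: up the slope; y axis: level.
- tape_green: bystander: roll of green tape, 70 x 70 x 18 mm, lying; origin under its middle
- contactor: bystander: light grey contactor, 50 x 45 x 57 mm; origin under its middle
- cutters_red: bystander: side cutters with red handles, 62 x 127 x 14 mm, lying; origin under the middle

How it is judged:
By the outcome, as a careful person would: the job done as asked, in the order asked, and still so for the second after the job is handed in, while the arm keeps its last pose, push and grip.
It also fails if it takes over 35 s, if anything falls off the work surface, if the arm or the gripper's body presses on something with over 40 N, if the wrist force passes 120 N, or if a joint passes its speed limit or range.

## Working session

There is one attempt and no reset: what is moved stays moved. The work goes in short steps, Python scripts to look and compute and a shell command to move; the robot and the scene stay as the last step left them, time stands still between calls to the robot, and variables do not carry over. Pictures are saved under pics/ and viewed, at most 13 in all, crops included, and the job is handed in when it is done.

```bash
mkdir -p pics
python3 - <<'E'
from station import *
import cv2
s=sense(); print({k:(v if not hasattr(v,'__len__') else [round(float(x),4) for x in v]) for k,v in s.items()})
for n in("scene","top","wrist"):
    d=grab_frame(n); cv2.imwrite(f"pics/{n}0.png",cv2.cvtColor(d["frame"],cv2.COLOR_RGB2BGR)); print(n,d["camera_matrix"].round(1).tolist(),d["view"].round(4).tolist())
E
```

```text
{'t': 0.0, 'joint_pos': [-1.2653, 0.3781, 0.0796, 1.2744, 0.0, 1.4605], 'qd': [0.0006, 0.001, 0.0004, -0.0001, 0.0013, -0.0005], 'joint_torque': [-0.0003, -46.36, 26.9879, 0.0209, 0.0002, 0.0], 'ee_pos': [0.2321, -0.5255, 0.3029], 'tcp_rot': [-3.0719, -0.648, 0.0003], 'force': [0.2753, -0.0944, -0.3823], 'torque': [0.0475, -0.0314, 0.0362], 'finger_force': 0.0, 'width': 0.9987716573800898}
scene [[488.8, 0.0, 316.2], [0.0, 488.8, 202.6], [0.0, 0.0, 1.0]] [[0.4128, -0.9107, 0.0179, -0.305], [-0.5204, -0.2519, -0.8159, 0.2837], [0.7475, 0.3275, -0.5779, 0.9903], [0.0, 0.0, 0.0, 1.0]]
top [[503.4, 0.0, 328.0], [0.0, 503.4, 196.1], [0.0, 0.0, 1.0]] [[0.0163, -0.9998, 0.0082, -0.123], [-0.9937, -0.0171, -0.1109, 0.4986], [0.111, -0.0063, -0.9938, 1.6158], [0.0, 0.0, 0.0, 1.0]]
wrist [[315.1, 0.0, 322.7], [0.0, 315.1, 198.2], [0.0, 0.0, 1.0]] [[0.4038, -0.9148, -0.0033, -0.5725], [-0.873, -0.3865, 0.2974, -0.0385], [-0.2733, -0.1172, -0.9548, 0.382], [0.0, 0.0, 0.0, 1.0]]
```

View pics/scene0.png

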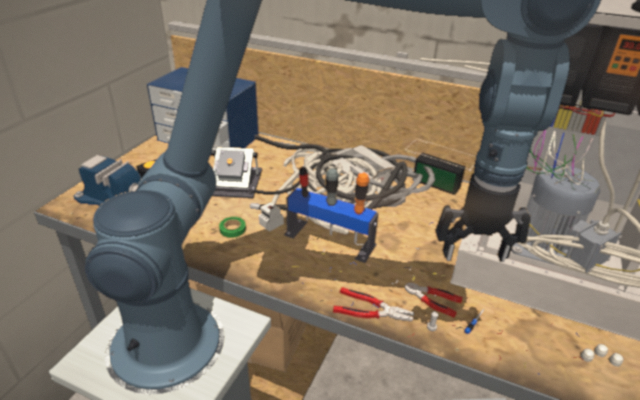

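View pics/top0.png

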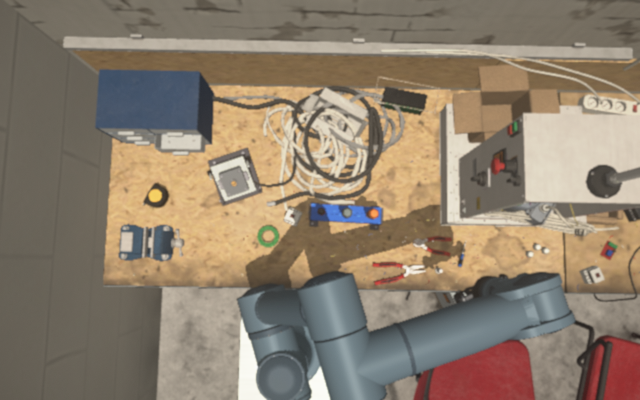

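The scene view shows the grey screwdriver (332,185) in the rack's middle hole, with red at (304,180) to its left and orange at (362,190) to its right. The top view shows the rack centre near (346,214), the grey handle top at (347,212) and the screw near (233,182).

```bash
cat > h.py <<'E'
from station import *
import cv2, numpy as np
from scipy.spatial.transform import Rotation as R
from scipy.optimize import least_squares
def cam(n):
    d=grab_frame(n); return d["frame"],np.array(d["camera_matrix"]),np.array(d["view"])
def proj(K,V,p):
    q=(V[:3,:3]@np.atleast_2d(p).T+V[:3,3:]); q=K@q; return (q[:2]/q[2]).T
def onz(K,V,uv,z):
    c=-V[:3,:3].T@V[:3,3]; r=V[:3,:3].T@np.linalg.inv(K)@[uv[0],uv[1],1]; return c+r*(z-c[2])/r[2]
def tri(obs): # [(K,V,uv)]
    f=lambda p:np.concatenate([proj(K,V,p)[0]-uv for K,V,uv in obs]); s=least_squares(f,[.5,0,.1]); return s.x,np.abs(s.fun).max()
E
python3 - <<'E'
from h import *
s,Ks,Vs=cam("scene"); t,Kt,Vt=cam("top")
print("grey top",onz(Kt,Vt,(347,212),.215), onz(Ks,Vs,(332,170),.215))
print("rack ends",onz(Kt,Vt,(309,213),.115),onz(Kt,Vt,(383,215),.115))
print("screw",tri([(Ks,Vs,(229.5,161)),(Kt,Vt,(233,182))]))
se=sense();T=R.from_rotvec(se["tcp_rot"]).as_matrix();
w,Kw,Vw=cam("wrist"); c=-Vw[:3,:3].T@Vw[:3,3]; print("cam in tool",T.T@(c-se["ee_pos"]),(T.T@Vw[:3,:3].T).round(3),T.round(3))
a=cv2.resize(s[135:255,195:395],None,fx=4,fy=4,interpolation=3)[:300]; a=cv2.resize(s[135:235,200:390],(570,300),interpolation=3); b=cv2.resize(t[142:242,200:390],(570,300),interpolation=3)
cv2.imwrite("pics/c1.png",cv2.cvtColor(np.vstack([a,b]),4))
E
```

```text
grey top [ 0.434683   -0.16910811  0.215     ] [ 0.43725032 -0.17283503  0.215     ]
rack ends [ 0.43766982 -0.05657051  0.115     ] [ 0.43534393 -0.28468211  0.115     ]
screw (array([0.53369477, 0.18226344, 0.09626901]), np.float64(0.6465399476589369))
cam in tool [ 0.07671716 -0.00091495 -0.07123303] [[-0.    -0.955 -0.298]
 [ 1.     0.    -0.001]
 [ 0.001 -0.298  0.955]] [[ 0.915  0.404 -0.   ]
 [ 0.404 -0.915  0.001]
 [ 0.    -0.001 -1.   ]]
```

View pics/c1.png

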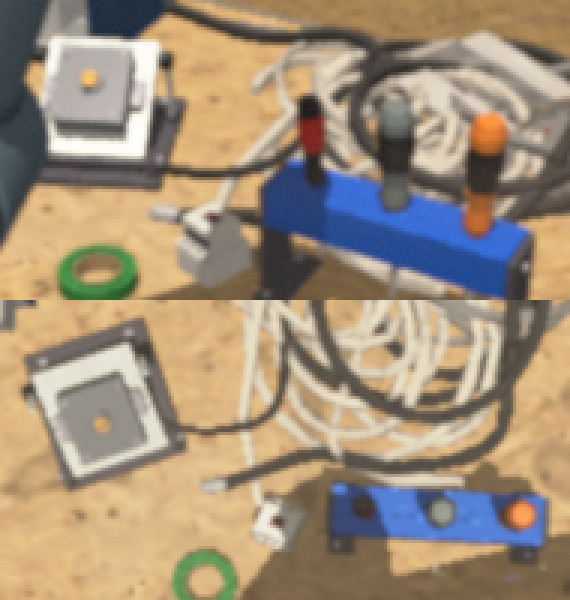

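The crops confirm it: the rack holds red, grey and orange from left to right. The table is yawed about +18° and the screw is near (0.534, 0.182, 0.096). The tool can only roll about vertical, so I'll tilt the screwdriver in the pads by levering its shaft against the rack's rear edge. First I'll look at the rack from close by, then the table.

```bash
P='{"travel":[297,-257,-77],"roll":0.416,"grip":0}'; python3 -m crank '[{"travel":[0,0,-60],"roll":0,"grip":0},{"travel":[297,-257,-77],"roll":0.416,"grip":0},{"travel":[297,-257,-77],"roll":0.416,"grip":0},{"travel":[297,-257,-77],"roll":0.416,"grip":0},{"travel":[297,-257,-77],"roll":0.416,"grip":0},{"travel":[297,-257,-77],"roll":0.416,"grip":0},{"travel":[297,-257,-77],"roll":0.416,"grip":0},{"travel":[297,-257,-77],"roll":0.416,"grip":0}]'
cat >> h.py <<'E'
def to(x,y,z,yaw):
    s=sense(); T=R.from_rotvec(s["tcp_rot"]).as_matrix(); d=T.T@(np.array([x,y,z])-s["ee_pos"])*1000
    cy=np.arctan2(T[1,0],T[0,0]); print("travel",d.round(1),"roll",round(cy-yaw,3),"yaw now",round(cy,3))
E
python3 - <<'E'
from h import *
w,K,V=cam("wrist"); np.savez("pics/rack.npz",w=w,K=K,V=V)
cv2.imwrite("pics/w1.png",cv2.cvtColor(w,4)); print(sense()["ee_pos"],sense()["t"]); to(.5,.18,.30,.3)
E
```

```text
t: 1.3
ee_pos: [0.4009, -0.168, 0.3813]
tcp_rot: [-3.141, -0.007, -0.001]
force: [-0.5, 0.7, -0.2]
width: 1.0
finger_force: 0.0
[ 0.40127463 -0.16740793  0.38132188] 1.35
travel [ 100.2 -346.8   81.9] roll -0.295 yaw now 0.005
```

View pics/w1.png

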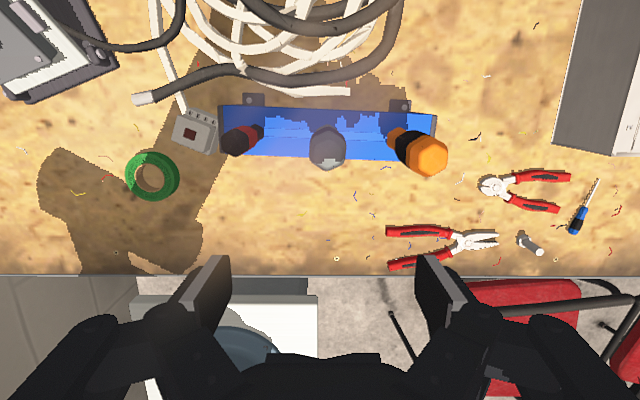

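The wrist view shows the grey handle end centred near (327,150). The blue rack top's back edge runs from (222,105) to (437,114). The table is at the upper left, so I'll go there next.

```bash
python3 -m crank '[{"travel":[100,-346,82],"roll":-0.295,"grip":0},{"travel":[100,-346,82],"roll":-0.295,"grip":0},{"travel":[100,-346,82],"roll":-0.295,"grip":0},{"travel":[100,-346,82],"roll":-0.295,"grip":0},{"travel":[100,-346,82],"roll":-0.295,"grip":0},{"travel":[100,-346,82],"roll":-0.295,"grip":0},{"travel":[100,-346,82],"roll":-0.295,"grip":0},{"travel":[100,-346,82],"roll":-0.295,"grip":0}]'
python3 - <<'E'
from h import *
w,K,V=cam("wrist"); np.savez("pics/table.npz",w=w,K=K,V=V)
for n in("scene","top"):
    a,k,v=cam(n); np.savez(f"pics/{n}.npz",w=a,K=k,V=v)
cv2.imwrite("pics/w2.png",cv2.cvtColor(w,4)); print(sense()["ee_pos"],sense()["t"])
E
```

```text
t: 2.35
ee_pos: [0.5001, 0.1744, 0.2987]
tcp_rot: [3.107, 0.461, -0.001]
force: [0.1, 0.3, 0.8]
width: 1.001
finger_force: 0.0
[0.5003547  0.17361424 0.29941873] 2.5
```

View pics/w2.png

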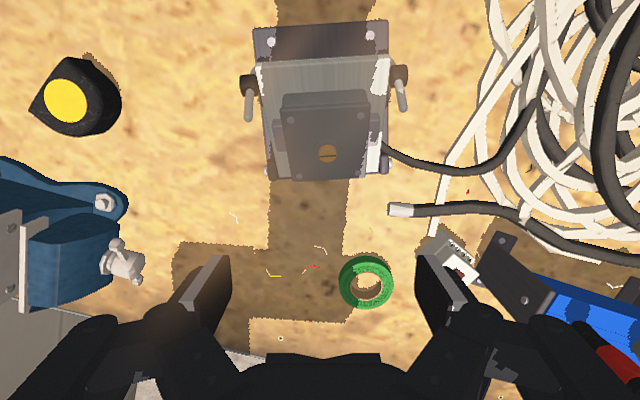

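The wrist view shows the tilting table around (320,110), with the screw at about (327,153) and the lid from roughly (280,108) to (380,180). I'll enlarge that area for the corners, along with the rack crop.

Run:
```python
from h import *
w=np.load("pics/table.npz")["w"][12:190,240:418].astype(float)
w=(255*(w/255)**.6).astype(np.uint8)
a=cv2.resize(w,(594,594),interpolation=2) if 0 else cv2.resize(w[:,:],None,fx=3.35,fy=3.35,interpolation=cv2.INTER_CUBIC)
cv2.imwrite("pics/c2.png",cv2.cvtColor(a,4))
```

```text
(no output)
```

View pics/c2.png

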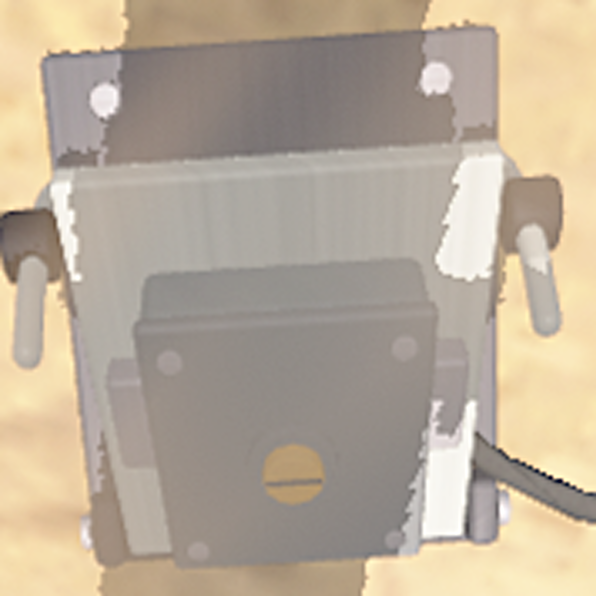

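```bash
cat > fit.py <<'E'
from h import *
D={n:np.load(f"pics/{n}.npz") for n in("table","scene","top","rack")}
c=lambda u,v:np.array([u/3.35+240-.35,v/3.35+12-.35])
obs=np.array([c(137,322),c(435,306),c(408,556),c(178,566),c(293,473),c(43,58),c(495,28)])
def model(p,lx,ly):
    x,y,yaw,th,u,h=p
    ex=np.array([np.cos(th),0,np.sin(th)]);n=np.array([-np.sin(th),0,np.cos(th)])
    L=np.array([-.065,0,.027])+u*ex+h*n; Y=np.array([0,1,0])
    P=[L+lx/2*ex+ly/2*Y,L+lx/2*ex-ly/2*Y,L-lx/2*ex-ly/2*Y,L-lx/2*ex+ly/2*Y,L+.01*n,[.08,.07,.012],[.08,-.07,.012]]
    Rz=R.from_euler('z',yaw).as_matrix(); return np.array(P)@Rz.T+[x,y,0],Rz@n
K,V=D["table"]["K"],D["table"]["V"]
for lx,ly in((.082,.072),(.072,.082)):
    def f(p):
        P,_=model(p,lx,ly); r=(proj(K,V,P)-obs).ravel()
        e=[.3*(proj(D[m]["K"],D[m]["V"],P[4])[0]-uv) for m,uv in(("scene",(229.5,161)),("top",(233,183)))]
        return np.concatenate([r]+e)
    s=least_squares(f,[.53,.18,.3,.55,.065,.06],loss='soft_l1')
    P,n=model(s.x,lx,ly); print(lx,s.x.round(4),s.cost,"screw",P[4].round(4),"n",n.round(3)); print(f(s.x).round(1))
K,V=D["rack"]["K"],D["rack"]["V"]
print("grey end",onz(K,V,(327,150),.213)); 
for uv in((222,105),(437,114)): print("back edge",onz(K,V,uv,.115))
E
python3 fit.py
python3 - <<'E'
from h import *
w=np.load("pics/rack.npz")["w"][90:190,200:460]
cv2.imwrite("pics/c3.png",cv2.cvtColor(cv2.resize(w,None,fx=3,fy=3,interpolation=2),4))
E
```

```text
0.082 [0.5668 0.1941 0.3486 0.5105 0.055  0.0331] 4.072973939713181 screw [0.5311 0.1812 0.0915] n [-0.459 -0.167  0.872]
[-0.   0.1 -0.6 -0.1  2.7 -0.5 -0.4  0.3 -0.2  0.1 -0.9 -0.3  1.9  0.3
 -0.2  0.6  0.4 -0.1]
0.072 [0.5669 0.1939 0.3508 0.1593 0.0362 0.0314] 18.735656382066693 screw [0.5332 0.1816 0.0736] n [-0.149 -0.055  0.987]
[-0.4  1.2  0.1  0.7  7.4 -1.1 -4.4  0.3 -0.1 -5.3 -0.8 -0.1  2.   0.2
  0.   2.1  0.6 -0.1]
grey end [ 0.44088306 -0.16960315  0.213     ]
back edge [ 0.47183557 -0.06244551  0.115     ]
back edge [ 0.46382525 -0.28437376  0.115     ]
```

View pics/c3.png

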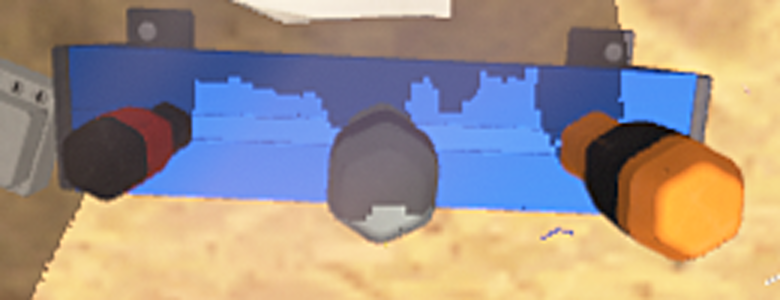

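The crop shows the rack's back edge from (222.7,105) to (436.7,114.7) in image pixels and the grey handle end near (328,153). That puts grey at about (0.441,-0.172) and the rack yaw at about -0.035. The fit gives a slope of 0.51.

```bash
sed -i 's/c(408,556)/c(417,556)/' fit.py; python3 fit.py | head -3; python3 -c "
from h import *
to(.441,-.172,.345,-.035)"
```

```text
0.082 [0.5669 0.194  0.3502 0.5131 0.0557 0.0337] 2.0655119373037736 screw [0.5312 0.181  0.0924] n [-0.461 -0.168  0.871]
[-0.   0.2 -0.2 -0.2  0.3 -0.5 -0.3  0.4  0.1  0.2 -0.9 -0.1  1.9  0.2
 -0.2  0.5  0.4 -0.1]
travel [-156.5  313.8  -45.5] roll 0.328 yaw now 0.293
```

```bash
python3 -m crank '[{"travel":[-10,20,-46],"roll":0,"grip":85},{"travel":[-157,314,-46],"roll":0.328,"grip":85},{"travel":[-157,314,-46],"roll":0.328,"grip":85},{"travel":[-157,314,-46],"roll":0.328,"grip":85},{"travel":[-157,314,-46],"roll":0.328,"grip":85},{"travel":[-157,314,-46],"roll":0.328,"grip":85},{"travel":[-157,314,-46],"roll":0.328,"grip":85},{"travel":[-157,314,-46],"roll":0.328,"grip":85}]' 30
python3 - <<'E'
from h import *
w,K,V=cam("wrist"); to(.441,-.172,.236,-.035)
print("expected hole/handle px",proj(K,V,[[.441,-.172,.115],[.441,-.172,.215]]))
cv2.imwrite("pics/w3.png",cv2.cvtColor(w,4))
E
```

```text
t: 3.5
ee_pos: [0.4406, -0.1722, 0.3452]
tcp_rot: [-3.141, 0.058, -0.001]
force: [0.4, 0.3, 0.9]
width: 0.666
finger_force: 0.0
travel [1.000e-01 1.100e+00 1.091e+02] roll 0.0 yaw now -0.035
expected hole/handle px [[324.21209801 180.59880081]
 [324.55162559 216.43342239]]
```

View pics/w3.png

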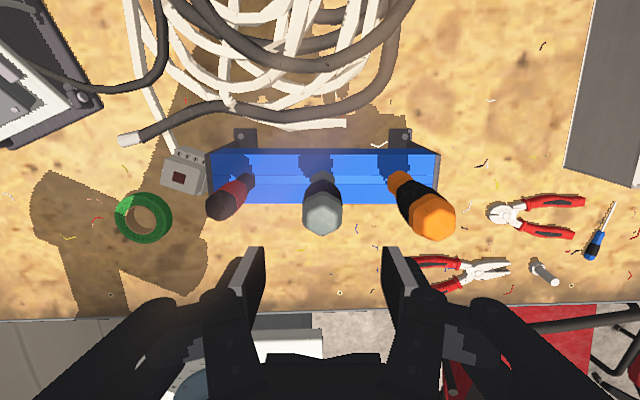

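The handle end is at (322,214) and I expected (324.5,216.4), so the estimate is within 2 mm. I'll shift by that, go down and close.

```bash
python3 -m crank '[{"travel":[1.5,0,50],"roll":0,"grip":85},{"travel":[1.5,0,85],"roll":0,"grip":85},{"travel":[1.5,0,109],"roll":0,"grip":85},{"travel":[1.5,0,109],"roll":0,"grip":85},{"travel":[1.5,0,109],"roll":0,"grip":255},{"travel":[1.5,0,109],"roll":0,"grip":255},{"travel":[1.5,0,109],"roll":0,"grip":255},{"travel":[1.5,0,109],"roll":0,"grip":255}]' 40
python3 -m crank '[{"travel":[0,0,0],"roll":0,"grip":255},{"travel":[0,0,0],"roll":0,"grip":255},{"travel":[0,0,-10],"roll":0,"grip":255},{"travel":[0,0,-20],"roll":0,"grip":255},{"travel":[0,0,-30],"roll":0,"grip":255},{"travel":[0,0,-30],"roll":0,"grip":255}]'
```

```text
t: 4.55
ee_pos: [0.4436, -0.1713, 0.2373]
tcp_rot: [3.141, -0.052, 0.005]
force: [0.1, 1.5, 5.9]
width: 0.323
finger_force: 39.6
t: 5.3
ee_pos: [0.4431, -0.1714, 0.2669]
tcp_rot: [3.14, -0.052, 0.002]
force: [-1.0, 0.9, -1.1]
width: 0.329
finger_force: 39.6
```

Grasped: the width stopped at 0.32 and it carries about 1 N. Next I'll lift fully out, move behind the rack and lower the blade partway behind its rear edge.

```bash
python3 -m crank '[{"travel":[0,0,-30],"roll":0,"grip":255},{"travel":[0,0,-60],"roll":0,"grip":255},{"travel":[0,0,-90],"roll":0,"grip":255},{"travel":[0,0,-90],"roll":0,"grip":255},{"travel":[25,0,-90],"roll":0,"grip":255},{"travel":[48,0,-90],"roll":0,"grip":255},{"travel":[48,0,-60],"roll":0,"grip":255},{"travel":[48,0,-30],"roll":0,"grip":255}]'
python3 -m crank '[{"travel":[0,0,0],"roll":0,"grip":255},{"travel":[0,0,0],"roll":0,"grip":255}]' 25
python3 - <<'E'
from h import *
w,K,V=cam("scene"); w2,_,_=cam("wrist")
a=cv2.resize(w[110:260,240:440],(800,600),interpolation=2)[:,:]
cv2.imwrite("pics/s4.png",cv2.cvtColor(np.hstack([cv2.resize(w[110:260,260:410],(400,400),interpolation=2),cv2.resize(w2[:,120:520],(400,400))]),4))
E
```

```text
t: 6.3
ee_pos: [0.4906, -0.1725, 0.2936]
tcp_rot: [-3.141, 0.052, 0.002]
force: [1.0, -1.1, -0.9]
width: 0.324
finger_force: 39.7
t: 6.55
ee_pos: [0.4906, -0.1727, 0.2961]
tcp_rot: [-3.141, 0.052, 0.0]
force: [0.5, -1.0, -0.7]
width: 0.328
finger_force: 39.6
```

View pics/s4.png

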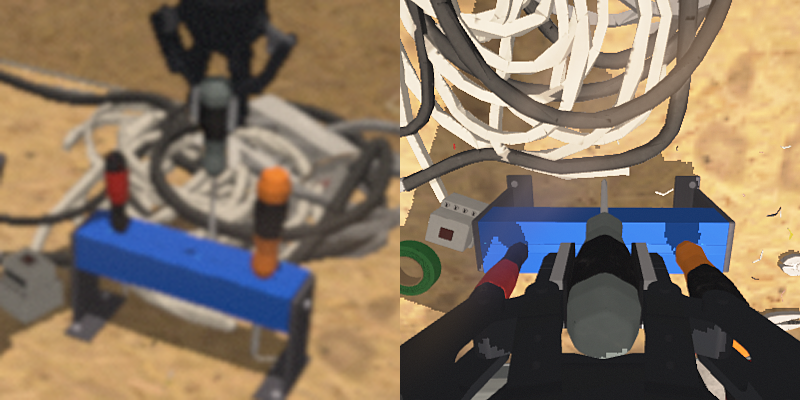

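The shaft now hangs behind the rack: in the wrist panel the tip is at (605,180), beyond the blue block. I'll drag toward -x so the edge turns it in the pads by about 0.51 rad.

```bash
python3 -m crank '[{"travel":[-12,0,0],"roll":0,"grip":255},{"travel":[-22,0,0],"roll":0,"grip":255},{"travel":[-32,0,0],"roll":0,"grip":255},{"travel":[-42,0,0],"roll":0,"grip":255}]' 25
python3 -m crank '[{"travel":[-10,0,0],"roll":0,"grip":255},{"travel":[-20,0,0],"roll":0,"grip":255},{"travel":[-30,0,0],"roll":0,"grip":255},{"travel":[-40,0,0],"roll":0,"grip":255},{"travel":[-50,0,0],"roll":0,"grip":255},{"travel":[-50,0,0],"roll":0,"grip":255}]' 25
python3 - <<'E'
from h import *
w,K,V=cam("scene"); w2,K2,V2=cam("wrist"); np.savez("pics/t1.npz",w=w2,K=K2,V=V2)
cv2.imwrite("pics/s5.png",cv2.cvtColor(np.hstack([cv2.resize(w[110:260,260:410],(400,400),interpolation=2),cv2.resize(w2[:,120:520],(400,400))]),4))
E
```

```text
t: 7.15
ee_pos: [0.4484, -0.1714, 0.2963]
tcp_rot: [3.141, -0.052, 0.003]
force: [2.6, 0.4, -1.7]
width: 0.321
finger_force: 35.7
t: 7.9
ee_pos: [0.3979, -0.1695, 0.2961]
tcp_rot: [3.141, -0.053, -0.001]
force: [0.5, 0.8, -0.5]
width: 0.324
finger_force: 31.9
```

View pics/s5.png

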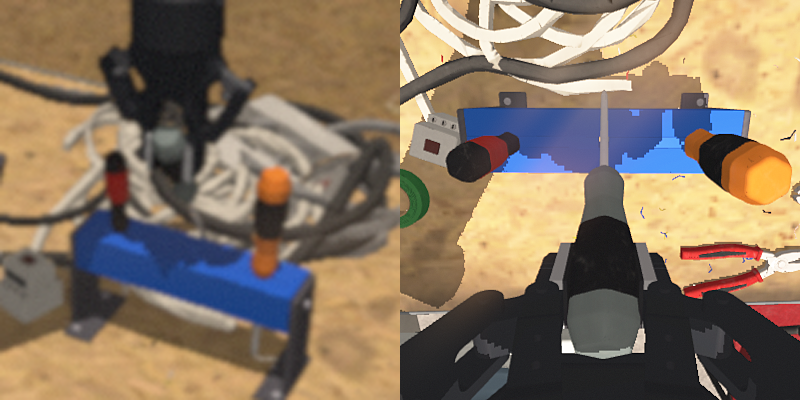

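The screwdriver has pivoted: in the wrist panel the tip is at (604,92), i.e. image (324,92), and the shoulder is near (604,168). I'll tighten the grip, lift clear and measure the tilt.

```bash
python3 -m crank '[{"travel":[0,0,0],"roll":0,"grip":255},{"travel":[0,0,0],"roll":0,"grip":255},{"travel":[0,0,-30],"roll":0,"grip":255},{"travel":[0,0,-60],"roll":0,"grip":255},{"travel":[0,0,-70],"roll":0,"grip":255},{"travel":[0,0,-70],"roll":0,"grip":255},{"travel":[0,0,-70],"roll":0,"grip":255}]' 110
cat > tilt.py <<'E'
from h import *
w,K,V=cam("wrist"); se=sense(); T=R.from_rotvec(se["tcp_rot"]).as_matrix()
np.savez("pics/t2.npz",w=w,K=K,V=V,T=T,p=se["ee_pos"]); print(se["ee_pos"],se["finger_force"])
for th in (.4,.45,.5,.55,.6):
  for g in(.05,.056):
    s=.222-g; G=np.array([0,0,g]);a=np.array([np.sin(th),0,np.cos(th)])
    pts=np.array([G+a*s,G+a*(s-.1),G+a*(s-.2)]); print(th,g,proj(K,V,pts@T.T+se["ee_pos"]).round(1).tolist())
cv2.imwrite("pics/t2.png",cv2.cvtColor(cv2.resize(w[40:240,240:400],None,fx=3,fy=3,interpolation=2),4))
E
python3 tilt.py
```

```text
t: 8.88
ee_pos: [0.3983, -0.1694, 0.3646]
tcp_rot: [-3.14, 0.052, 0.003]
force: [-0.5, 0.6, -0.8]
width: 0.31
finger_force: 108.4
[ 0.39821017 -0.16936606  0.3645592 ] 108.44983743620105
0.4 0.05 [[324.5, 111.2], [324.9, 182.2], [325.8, 345.6]]
0.4 0.056 [[324.5, 114.0], [324.9, 185.7], [325.8, 349.7]]
0.45 0.05 [[324.5, 101.7], [324.9, 177.6], [325.8, 347.2]]
0.45 0.056 [[324.5, 104.9], [324.9, 181.5], [325.8, 351.6]]
0.5 0.05 [[324.5, 92.0], [324.9, 173.0], [325.8, 348.6]]
0.5 0.056 [[324.5, 95.7], [324.9, 177.4], [325.8, 353.3]]
0.55 0.05 [[324.6, 82.0], [325.0, 168.5], [325.8, 349.8]]
0.55 0.056 [[324.6, 86.2], [324.9, 173.4], [325.7, 354.7]]
0.6 0.05 [[324.6, 71.8], [325.0, 164.1], [325.8, 350.8]]
0.6 0.056 [[324.6, 76.6], [325.0, 169.5], [325.7, 355.8]]
```

View pics/t2.png

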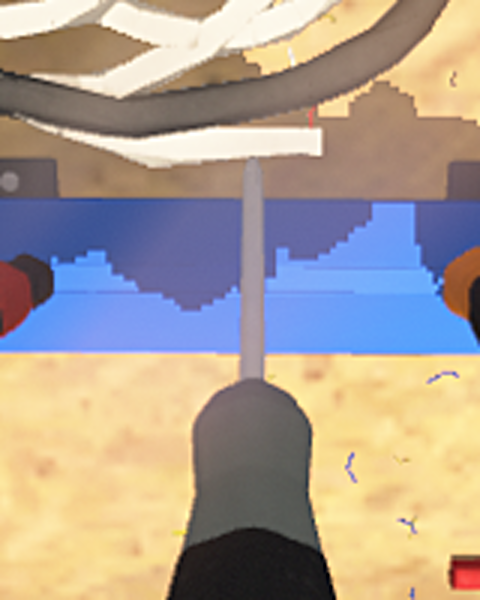

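The tip is at image (324.3,92.3) and the shoulder rim near (322,166), which gives a tilt of about 0.515 against the 0.513 needed. Next I'll raise it over the red handle and travel above the box.

```bash
python3 -c "
from h import *
to(.4484,.1508,.425,.35)"
```

```text
travel [  39.4 -321.7  -60.2] roll -0.383 yaw now -0.033
```

```bash
python3 -m crank '[{"travel":[0,0,-30],"roll":0,"grip":255},{"travel":[0,0,-60],"roll":0,"grip":255},{"travel":[4,-35,-60],"roll":-0.03,"grip":255},{"travel":[10,-80,-60],"roll":-0.09,"grip":255},{"travel":[17,-130,-60],"roll":-0.15,"grip":255},{"travel":[23,-180,-60],"roll":-0.21,"grip":255},{"travel":[29,-230,-60],"roll":-0.27,"grip":255},{"travel":[34,-275,-60],"roll":-0.33,"grip":255}]' 110
python3 -c "
from h import *
to(.4484,.1508,.365,.35)"
```

```text
t: 9.93
ee_pos: [0.4416, 0.1058, 0.4249]
tcp_rot: [3.106, 0.468, -0.003]
force: [0.4, -0.4, -0.1]
width: 0.311
finger_force: 108.4
travel [ 19.9 -41.   59.8] roll -0.051 yaw now 0.299
```

```bash
python3 -m crank '[{"travel":[10,-20,0],"roll":-0.03,"grip":255},{"travel":[20,-41,10],"roll":-0.051,"grip":255},{"travel":[20,-41,30],"roll":-0.051,"grip":255},{"travel":[20,-41,50],"roll":-0.051,"grip":255},{"travel":[20,-41,60],"roll":-0.051,"grip":255},{"travel":[20,-41,60],"roll":-0.051,"grip":255},{"travel":[20,-41,60],"roll":-0.051,"grip":255}]' 110
python3 - <<'E'
from h import *
w,K,V=cam("wrist"); se=sense(); print(se["ee_pos"]); np.savez("pics/t3.npz",w=w,K=K,V=V); to(.4484,.1508,.3022,.35)
print("screw px",proj(K,V,[[.5312,.181,.0924]]))
b=cv2.resize(w[20:220,240:400],None,fx=3,fy=3,interpolation=2)
s,Ks,Vs=cam("scene"); t,Kt,Vt=cam("top"); np.savez("pics/t3s.npz",s=s,t=t)
b2=np.vstack([cv2.resize(s[120:220,185:285],(300,300),interpolation=2),cv2.resize(t[130:230,180:280],(300,300),interpolation=2)])
cv2.imwrite("pics/t3.png",cv2.cvtColor(np.hstack([b,b2]),4))
E
```

```text
t: 10.8
ee_pos: [0.4492, 0.1491, 0.3664]
tcp_rot: [3.094, 0.543, 0.001]
force: [0.9, 0.5, -1.4]
width: 0.315
finger_force: 108.5
[0.449362   0.14911384 0.36663514]
travel [-0.4 -1.9 64.4] roll -0.002 yaw now 0.348
screw px [[322.08551808  88.76772423]]
```

View pics/t3.png

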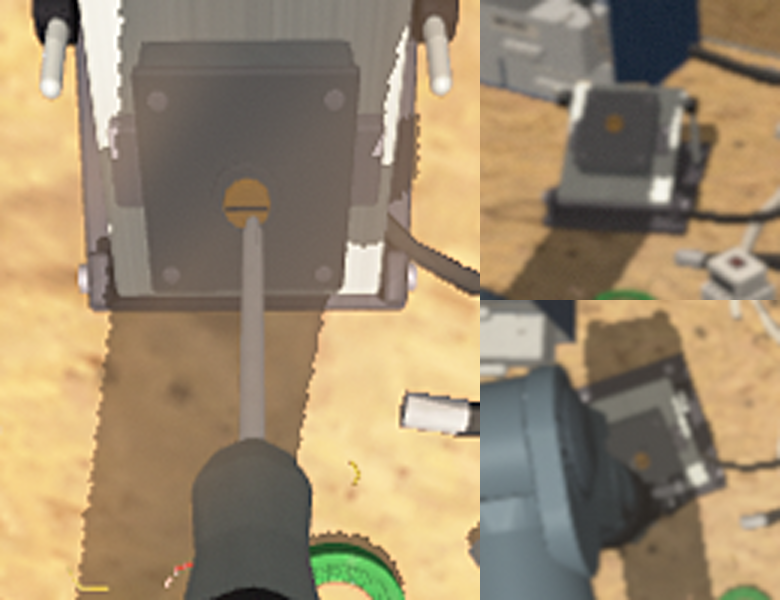

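The wrist panel shows the screw at image (322,88), within 1 px of the prediction, and the tip still at (324,92). The lid edges are square to the view. I'll descend now.

```bash
python3 -m crank '[{"travel":[0,-2,15],"roll":0,"grip":255},{"travel":[0,-2,30],"roll":0,"grip":255},{"travel":[0,-2,43],"roll":0,"grip":255},{"travel":[0,-2,53],"roll":0,"grip":255},{"travel":[0,-2,60],"roll":0,"grip":255},{"travel":[0,-2,62],"roll":0,"grip":255},{"travel":[0,-2,62],"roll":0,"grip":255},{"travel":[0,-2,62],"roll":0,"grip":255}]' 110
python3 - <<'E'
from h import *
w,K,V=cam("wrist"); se=sense(); print(se["ee_pos"],np.abs(se["qd"]).max()); to(.4484,.1508,.3022,.35)
S=np.array([.5312,.181,.0924]); n=np.array([-.461,-.168,.871])
print("screw px, ideal tip, ideal shoulder",proj(K,V,[S,S+.01*n,S+.11*n]).round(1).tolist())
b=cv2.resize(w[20:220,240:400],None,fx=3,fy=3,interpolation=2)
s,Ks,Vs=cam("scene"); q=proj(Ks,Vs,[S,S+.01*n,S+.11*n]); print("scene crop",((q-[185,120])*3).round(0).tolist())
cv2.imwrite("pics/t4.png",cv2.cvtColor(np.hstack([b,np.vstack([cv2.resize(s[120:220,185:285],(300,300),interpolation=2)]*2)]),4))
E
```

```text
t: 11.95
ee_pos: [0.4486, 0.151, 0.3043]
tcp_rot: [3.094, 0.543, 0.001]
force: [0.6, 0.7, -1.7]
width: 0.314
finger_force: 108.5
[0.44856499 0.15105637 0.30427095] 0.0007755321656331248
travel [-0.2  0.2  2.1] roll -0.002 yaw now 0.348
screw px, ideal tip, ideal shoulder [[324.3, 86.3], [324.4, 92.1], [324.9, 173.7]]
scene crop [[132.0, 128.0], [130.0, 123.0], [109.0, 65.0]]
```

View pics/t4.png

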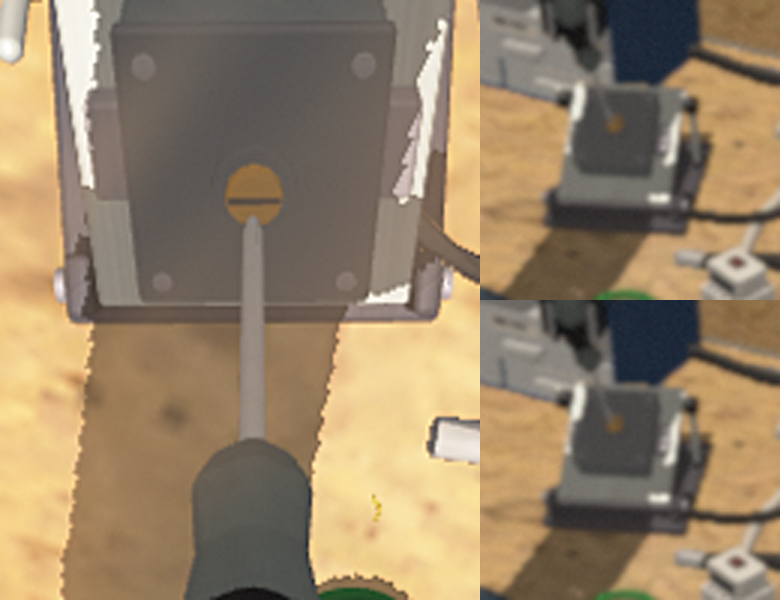

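Run:
```python
from h import *
a=np.load("pics/table.npz");b=np.load("pics/t3.npz");w,K,V=cam("wrist")
for o in ([(a["K"],a["V"],(327.1,152.9)),(b["K"],b["V"],(321.8,87.7)),(K,V,(324.4,84.5))],):
    p,e=tri(o); print(p.round(4),e)
se=sense();T=R.from_rotvec(se["tcp_rot"]).as_matrix(); tip=np.array(se["ee_pos"])+T@[.0822,0,.2004]
n=np.array([-.461,-.168,.871]); ex=np.array([np.cos(.35)*np.cos(.513),np.sin(.35)*np.cos(.513),np.sin(.513)])
print("tip",tip.round(4))
for S in (p,np.array([.5312,.181,.0924])): d=tip-S; print("clear",d@n,"upslope",d@ex,"side",d@np.cross(n,ex))
```

```text
[0.5321 0.1814 0.0979] 0.18023328622389556
tip [0.5259 0.1791 0.1038]
clear 0.008462099628946045 upslope -0.0028832924642563005 side -8.719146538006777e-05
clear 0.012722885661888405 upslope 0.0006903246790163249 side 1.493552525344203e-07
```

```bash
cat > fit2.py <<'E'
import io,contextlib
with contextlib.redirect_stdout(io.StringIO()): from fit import *
w,K4,V4=cam("wrist"); b=np.load("pics/t3.npz")
cc=lambda u,v:np.array([u/3+240-.33,v/3+20-.33])
views=[(D["table"]["K"],D["table"]["V"],obs),(b["K"],b["V"],np.array([cc(133,69),cc(360,69),cc(344,292),cc(153,292),cc(246,204)])),
 (K4,V4,np.array([cc(112,26),cc(396,26),cc(370,299),cc(142,301),cc(254,194)]))]
def g(p):
    P,_=model(p,.082,.072)
    return np.concatenate([(proj(k,v,P[:len(o)])-o).ravel() for k,v,o in views])
s=least_squares(g,[.567,.194,.35,.51,.055,.034],loss='soft_l1'); P,n=model(s.x,.082,.072)
print(s.x.round(4),s.cost,P[4].round(4),n.round(3)); print(g(s.x).reshape(-1,2).round(1).tolist())
E
python3 fit2.py
python3 - <<'E'
import numpy as np,cv2
w=np.load("pics/t3.npz")["w"]
E
```

```text
[0.5669 0.194  0.3516 0.5342 0.0586 0.0348] 4.279170134789341 [0.5318 0.1812 0.0954] [-0.478 -0.175  0.861]
[[-0.7, -0.1], [0.4, -0.7], [0.7, -1.2], [-0.5, -0.2], [0.1, 0.1], [-0.9, -0.0], [1.8, 0.1], [0.0, 0.1], [0.1, -0.2], [-0.5, -0.2], [0.2, 0.1], [0.5, 0.4], [0.2, 0.1], [-0.0, -0.3], [-0.9, 0.7], [-0.3, 0.3], [0.1, 0.9]]
```

Run:
```python
from h import *
w,K,V=cam("wrist"); se=sense();T=R.from_rotvec(se["tcp_rot"]).as_matrix(); tip=np.array(se["ee_pos"])+T@[.0822,0,.2004]
Rz=R.from_euler('z',.351).as_matrix(); th=.53; n=Rz@[-np.sin(th),0,np.cos(th)]; ex=Rz@[np.cos(th),0,np.sin(th)]
for S in ([.5321,.1814,.0979],[.5318,.1812,.0954],[.5319,.1813,.0966]):
    d=tip-S; e=T.T@(np.array(S)+.0105*n-tip)*1000
    print("clear",d@n,"upslope",d@ex,"side",d@np.cross(n,ex),"fix",e.round(1),"px S,ideal,tip",proj(K,V,[S,S+.0105*n,tip]).round(1).tolist())
```

```text
clear 0.008405955974167469 upslope -0.0029099315503858894 side -4.8495981568797124e-05 fix [ 1.5 -0.1 -3.3] px S,ideal,tip [[324.3, 84.5], [324.4, 91.0], [324.4, 93.0]]
clear 0.010385796243358187 upslope -0.0013437048493628867 side 3.6158784944516614e-05 fix [ 1.1  0.  -0.8] px S,ideal,tip [[324.4, 85.1], [324.5, 91.5], [324.4, 93.0]]
clear 0.009415280930164817 upslope -0.002061031474882087 side -2.3360448740268082e-05 fix [ 1.2 -0.  -2. ] px S,ideal,tip [[324.3, 84.9], [324.4, 91.3], [324.4, 93.0]]
```

All three estimates agree to about 2–3 mm. I'll apply the middle correction, check the state and hand in.

```bash
python3 -m crank '[{"travel":[1.3,0,-2],"roll":0,"grip":255},{"travel":[1.3,0,-2],"roll":0,"grip":255},{"travel":[1.3,0,-2],"roll":0,"grip":255},{"travel":[1.3,0,-2],"roll":0,"grip":255},{"travel":[1.3,0,-2],"roll":0,"grip":255},{"travel":[1.3,0,-2],"roll":0,"grip":255}]' 110
python3 -c "
from station import *
s=sense(); print(s['ee_pos'],abs(s['qd']).max() if hasattr(s['qd'],'max') else s['qd'],s['finger_force'],s['t'])
print(finish_job())"
```

```text
t: 12.95
ee_pos: [0.4495, 0.1514, 0.3059]
tcp_rot: [3.094, 0.543, -0.0]
force: [0.2, -0.0, -1.2]
width: 0.313
finger_force: 108.5
[0.44952742 0.151438   0.30587281] 0.0018522070583414723 108.53974078665487 12.95
the job is handed in; nothing more can be done
None
```

I handed the job in at 12.95 s with the grey screwdriver held still, blade tip centred over the brass screw about 1 cm clear and the shaft square to the lid; by my camera estimates that is good to about 2–3 mm and 1°.

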